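# Swing a guide roller to the fence and lock its slotted disc

## Task

Set the stave guide on the green base plate: pushing with the fingertips, swing the black roller post round on its steel disc until the slot in the disc lines up with the lock bar, then push the bar's red tab so that the bar runs fully home in the slot and locks the disc. Leave the post sitting in its socket, do not disturb the spare post, tools and wood lying around, and finish with the hand clear.

Things in the scene. Friction and masses are not known exactly. Their poses are not given: they have to be found in the camera images.
- unit: Fixed guide unit: green base plate 240 x 345 x 10 mm. Origin on the table surface (z = 0), on the turning axis of the steel disc. Its +y points from the disc to the aluminium fence, -y from the disc to the lock bar and red tab, z up. The plate reaches 120 mm each way along x, 130 mm along +y, 215 mm along -y. Two dark keepers over the bar, 29 mm high, 100 to 160 mm from the axis on the -y side.
- fence (a point): Middle of the fence's top edge, on the face towards the disc: 95 mm from the disc's axis on the unit's +y side, 55 mm above the table. The fence is 240 mm long (along the unit's x) and 30 mm thick. The post keeps 30 mm off it at its nearest.
- disc (a joint): Angle of the flat steel disc (160 mm across, 12 mm thick, top 22.5 mm above the table), rad, counter-clockwise from above, no stops. 0 (or 6.283): the slot points along the unit's -y, straight at the lock bar, and the post is on the fence side. Starts between 0.8 and 5.48: either way round may be shorter. Friction 0.22 N m (about 5 N pushed at the post); it stays where it is left.
- slot (a point): Mouth of the disc's one slot, at its rim, 80 mm from the axis, 16.5 mm above the table; a yellow mark on each side. 26 mm wide with 3 mm chamfers, 32 mm deep towards the axis. The bar is 20 mm wide with a round nose: it enters and centres the disc from about 5 mm (0.06 rad) off, else it stops against the rim.
- post_mid (a point): Centre of the upright roller post, 95 mm above the table. It stands on the disc 45 mm from the axis, diametrically opposite the slot; pushing it sideways turns the disc. Black rubber rollers of 40 mm diameter (33-57, 66-90, 99-123 mm above the table, spinning freely), 28 mm aluminium between them, 24 mm nut on top up to 133 mm, 48 mm collar at the foot.
- post (a joint): How far the post has been lifted out of its socket in the disc, m: 0 seated. Only its weight (0.8 kg) holds it down; it must stay seated.
- bar (a joint): Travel of the steel lock bar along the unit's +y, towards the disc, m: 0 drawn back (as it starts), 0.012 nose against the rim if the disc is not lined up, 0.040 fully home (end stop; nose 28 mm deep in the slot, red tab 2 mm from the keeper). Friction about 3 N; it stays where it is left.
- tab_back (a point): Centre of the face to push: back of the red upright tab at the bar's outer end, 45 mm above the table, facing the unit's -y. The tab is 36 mm wide, 6 mm thick, from 12 to 70 mm above the table, centred at unit x = 0; this face is 208 mm from the disc's axis when drawn back, 168 mm when home. It moves with the bar.
- spare_post: Loose bystander: a spare roller post of the same make (foot 48 mm, rollers 40 mm, 111 mm tall) standing on the table about 175 mm from the disc's axis on the unit's -x side (towards the robot). Origin at the centre of its foot.
- wrench: Loose bystander: 150 mm open-ended wrench lying on the base plate, along and beside the bar on its -x side. Origin at its middle, underneath.
- wax_tin: Loose bystander: flat yellow tin, 69 mm across, 30 mm high, on the base plate beside the bar on its +x side. Origin under its centre.
- push_block: Loose bystander: wooden push block with a handle, 200 x 75 mm, 78 mm tall, on the table to the left. Origin under its centre.
- ear_muffs: Loose bystander: yellow ear defenders, about 170 x 170 mm, 68 mm tall, on the table to the right. Origin at table height half-way between the cups.
- stave_a: Loose bystander: oak stave piece 260 x 62 x 26 mm on the table to the right. Origin under its centre.
- stave_b: Loose bystander: oak stave piece 220 x 70 x 26 mm on the table to the left. Origin under its centre.

How it is judged (in metres and radians):
On the way, in this order (a step that is already met when the one before it is completed fails the run):
1. the slot is lined up with the lock bar, the bar not yet home ((value of joint disc between -0.09 and 0.09 rad or value of joint disc between 6.193 and 6.373 rad) and value of joint bar below 0.03 m), for 0.1 s.
2. the lock bar is fully home in the slot (value of joint bar above 0.037 m), for 0.1 s.
At the end, for the whole second after the job is handed in: The slot is lined up with the bar (disc within 0.06 rad of 0 or 6.283), the bar is home (within 3 mm of its 40 mm travel), the post is seated (lifted less than 4 mm), disc and bar are at rest ((value of joint disc between -0.06 and 0.06 rad or value of joint disc between 6.223 and 6.343 rad) and value of joint bar above 0.037 m and value of joint post below 0.004 m and velocity of joint disc between -0.05 and 0.05 rad/s and velocity of joint bar between -0.01 and 0.01 m/s); the robot touches nothing.
It fails at once if the roller post is lifted out of its socket (more than 8 mm) (value of joint post above 0.008 m).
It fails at once if a bystander is moved more than 20 mm (distance of any of spare_post, wrench, wax_tin, push_block, ear_muffs, stave_a, stave_b from where it was at the start of the episode above 0.02 m).
It also fails if it takes over 58 s, if anything falls off the work surface, if the arm or the gripper's body presses on something with over 40 N, if the wrist force passes 120 N, or if a joint passes its speed limit or range.

## Robot

A 7-joint arm with a two-finger parallel gripper is mounted at the origin on the work surface. World frame = base frame: x ahead of the robot, y to its left, z up, the work surface at z = 0. Lengths are in mm, angles in rad, forces in N, time in s.
With the tool pointing down it reaches from about 350 to 900 mm from the base axis. Payload 8.1 kg.
Tool frame: the origin (TCP) lies midway between the tips of the shut fingers; the grasp point (between the pads) lies 19 mm behind it; z points along the fingers, y is the line along which they close (so a half turn about z gives the same grasp; the last joint's range is limited). The gripper opens to 85 mm and grips with 20 to 120 N. Pads are 22 mm wide; open, the fingers measure 114 mm over their backs; the gripper's body (76 mm by 85 mm) begins 54 mm behind the grasp point. The pads swing forward as they close: fully open they stand 13 mm farther back than shut.
Start: joints at [1.113, 0.434, 0.025, 1.573, -0.012, 1.134, -0.075], TCP at [217.104, -586.095, 231.323] pointing down, gripper open.
Joint ranges: [-2.62, 2.62], [-0.44, 2.09], [-1.27, 1.32], [0.08, 2.57], [-1.32, 4.46], [0.12, 2], [-2.74, 2.74]. Speed limits (rad/s): [2.22, 2.22, 3.01, 3.01, 3.14, 3.14, 3.14].

## Interface

Orientations are given as a 3x3 rotation matrix whose columns are the frame's x, y, z axes.
In Python, from plant import manip, vision gives the robot as it stands.
- The arm moves only by the tool drive_tool, never from a script. Its arguments are lists of equal length, an entry for each row: "dp": the shift along the world's x, y, z in cm, a list of three; "yaw": the turn about the world's z in degrees. A call has 1 to 20 rows; each row shifts and turns the commanded pose from where the row before left it; what a row does not reach is not made up. A row lasts 1/10 s, in which the tool goes at most 50 mm and 8.59 degrees, less where a joint would pass 70% of its speed; a pose out of reach is approached as far as the arm can. A call with a gripper value outside its range is refused whole. "jaw" is the closure, from -1 (fully open) to 1 (shut), set as the call begins (left out, the last holds). The fingers move at their own pace and stop on an object; the grip force is fixed at half the most. Time passes only in rows, so rows that do not move let the fingers close. It gives the time, the measured TCP pose, the force, the opening and the grip force at its end, in the units of the state.
- manip.sense(): the state, without advancing time (a new reading comes with each control period).
- vision.camera(name): name is "scene" or "top" or "wrist"; returns the picture (480x640x3 uint8, blue, green, red); there is no depth.
- vision.calibration(name): a dict with "mtx" (3x3 intrinsics, pixels), "rvec" (rotation vector, rad) and "tvec" (3), from world to camera coordinates, as OpenCV has them. Camera axes: x right, y down, z forward; pixel columns grow to the right and rows downward; lengths in mm; the calibration is good to about 2 mm. A picture is of the moment at which its call begins: read the wrist's pose just before it. calibration takes no time and is no camera call; for the wrist camera it gives the pose at the moment of the call.
- manip.finish_job(): hands the job in; it is judged then, once.
The state is a dict: "clock": time; "joint_positions": joint angles; "joint_vel": joint speeds; "joint_torque": joint torques, N m; "tcp_pos": TCP position; "eef_rot": TCP orientation; "ft_force": force on the tool from outside, world axes, zero at the start; "ft_torque": the same for the moment, N m; "grip_width": finger opening in mm; "grasp_force": force on a finger pad.
Only numpy, scipy, OpenCV 4.12 (cv2) and the standard library are available. Lean on these libraries where they do the work, as an engineer would, in place of code of your own. Each camera call takes 0.05 s, during which the arm holds its last target. There are 200 camera calls.

## Working session

There is one attempt and no reset: what is moved stays moved. The work goes in short steps, Python scripts to look and compute and a tool call to move; the robot and the scene stay as the last step left them, time stands still between calls to the robot, and variables do not carry over. Pictures are saved under pics/ and viewed, at most 10 in all, crops included, and the job is handed in when it is done.

Besides the shell and the picture viewer there is one more tool, called as a command line: name --pt "numbers of a row" for each row, then --argument value for the rest. drive_tool: Moves the arm, as the interface text tells. Its arguments: {"type":"object","properties":{"dp":{"type":"array","items":{"type":"array","items":{"type":"number"}}},"yaw":{"type":"array","items":{"type":"number"}},"jaw":{"type":"number"}},"required":["dp","yaw"]}

```bash
mkdir -p pics; ls; cat > h.py <<'E'
import numpy as np, cv2
from plant import manip, vision
def cal(n):
    c=vision.calibration(n); return np.array(c["mtx"],float),np.array(c["rvec"],float).ravel(),np.array(c["tvec"],float).ravel()
def px2w(n,uv,z,c=None):
    K,r,t=c or cal(n); R=cv2.Rodrigues(r)[0]; uv=np.atleast_2d(uv).astype(float)
    d=(np.linalg.inv(K)@np.c_[uv,np.ones(len(uv))].T).T@R; o=-R.T@t
    return o+d*((z-o[2])/d[:,2])[:,None]
def w2px(n,P,c=None):
    K,r,t=c or cal(n); return cv2.projectPoints(np.atleast_2d(P).astype(float),r,t,K,None)[0].reshape(-1,2)
E
python3 - <<'E'
from h import *
s=manip.sense();print(s["clock"],s["tcp_pos"],s["eef_rot"],s["grip_width"],s["ft_force"])
for n in("top","scene"):
    cv2.imwrite(f"pics/{n}0.png",vision.camera(n)); K,r,t=cal(n); print(n,K.tolist(),-cv2.Rodrigues(r)[0].T@t)
E
```

```text
pics
0.0 [ 216.92581153 -585.58415142  230.50302533] [[ 9.37710563e-01  3.47416791e-01 -6.88883733e-04]
 [ 3.47417450e-01 -9.37709390e-01  1.48877447e-03]
 [-1.28747498e-04 -1.63536977e-03 -9.99998654e-01]] 85.62450782164007 [ 0.51242035 -0.02341696  0.30779488]
top [[591.4927307855166, 0.0, 310.63158578620147], [0.0, 591.4927307855166, 234.04757200071938], [0.0, 0.0, 1.0]] [ 349.47438955    6.21051333 1702.657421  ]
scene [[529.6775550782255, 0.0, 311.45433696085735], [0.0, 529.6775550782255, 239.45482535585083], [0.0, 0.0, 1.0]] [1332.39886792 -399.6008359   814.72330432]
```

View pics/top0.png

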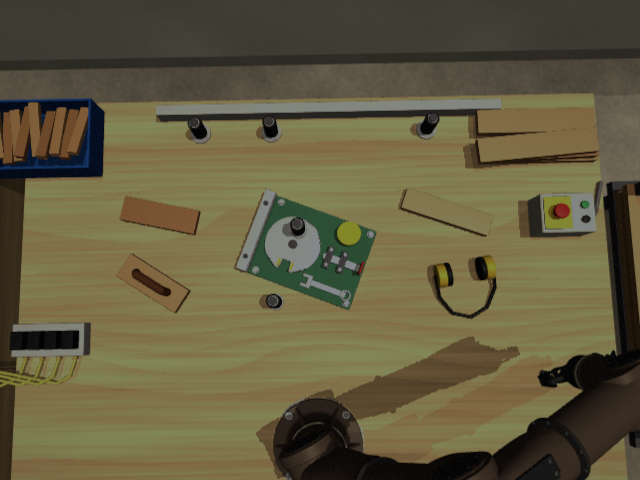

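View pics/scene0.png

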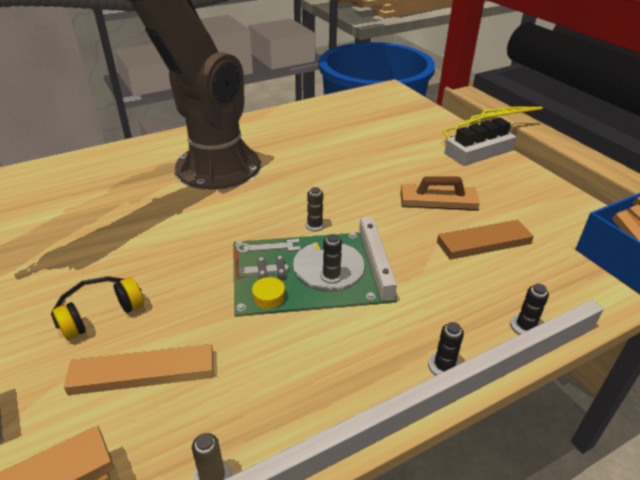

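The top view shows the unit with its disc at about (292,244). The fence is to the left, the post is up and right of the disc centre at (298,226), the slot is at (284,266), the red tab is at (361,268) and the spare post is at (273,301). I'll zoom in to measure.

```bash
python3 - <<'E'
from h import *
im=cv2.imread("pics/top0.png"); hsv=cv2.cvtColor(im,cv2.COLOR_BGR2HSV)
m=cv2.inRange(hsv,(60,80,30),(90,255,200)); m[:, :220]=0;m[:,400:]=0;m[:170]=0;m[330:]=0
p=np.argwhere(m)[:,::-1].astype(np.float32); W=px2w("top",p,10)[:,:2].astype(np.float32)
r=cv2.minAreaRect(W); print(r, cv2.boxPoints(r).tolist())
c=im[180:320,220:390]; cv2.imwrite("pics/crop0.png",cv2.resize(c,None,fx=4.2,fy=4.2,interpolation=cv2.INTER_CUBIC))
red=cv2.inRange(hsv,(0,120,60),(8,255,255))|cv2.inRange(hsv,(172,120,60),(180,255,255)); red[:,:345]=0;red[:,380:]=0;red[:240]=0;red[290:]=0
q=np.argwhere(red)[:,::-1]; print(len(q),q.mean(0),px2w("top",q.mean(0),60))
print("disc",px2w("top",[[292,244],[284,266]],22.5))
E
```

```text
((533.5240478515625, 5.41876220703125), (307.8760681152344, 237.0005340576172), 68.79142761230469) [[367.360595703125, -95.22386169433594], [588.3089599609375, -180.96214294433594], [699.6875, 106.06138610839844], [478.7391357421875, 191.79966735839844]]
26 [360.92307692 267.23076923] [[ 481.71916397 -130.12848677   60.        ]]
disc [[554.90536073  61.91019609  22.5       ]
 [492.24532186  85.54465623  22.5       ]]
```

View pics/crop0.png

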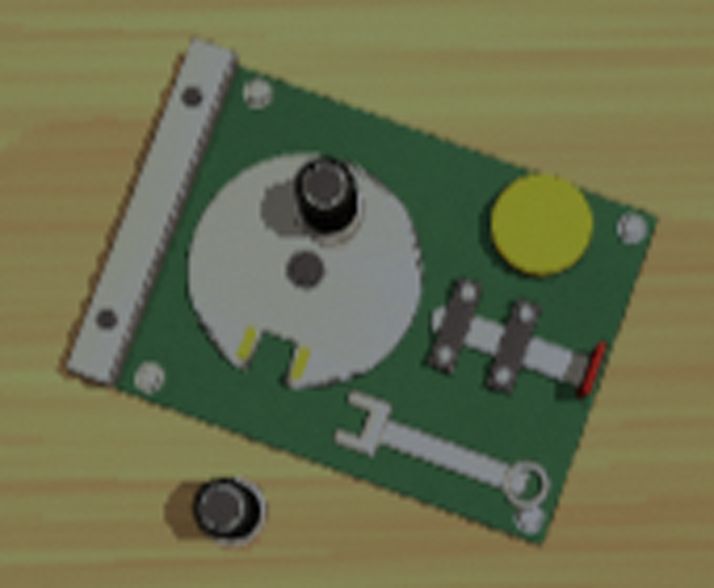

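drive_tool --pt "1.9 3.15 0" --pt "1.9 3.15 0" --pt "1.9 3.15 0" --pt "1.9 3.15 0" --pt "1.9 3.15 0" --pt "1.9 3.15 0" --pt "1.9 3.15 0" --pt "1.9 3.15 0" --pt "1.9 3.15 0" --pt "1.9 3.15 0" --pt "1.9 3.15 0" --pt "1.9 3.15 0" --pt "1.9 3.15 0" --pt "1.9 3.15 0" --pt "1.9 3.15 0" --pt "1.9 3.15 0" --pt "1.9 3.15 0" --pt "1.9 3.15 0" --pt "1.9 3.15 0" --pt "1.9 3.15 0" --yaw '[-2.05, -2.05, -2.05, -2.05, -2.05, -2.05, -2.05, -2.05, -2.05, -2.05, -2.05, -2.05, -2.05, -2.05, -2.05, -2.05, -2.05, -2.05, -2.05, -2.05]' --jaw -0.3

```text
clock: 2.1
tcp_pos: [597.5, 45.2, 230.9]
eef_rot: [[0.935, -0.355, -0.001], [-0.355, -0.935, -0.0], [-0.001, 0.0, -1.0]]
ft_force: [1.2, -1.0, 0.5]
grip_width: 55.4
grasp_force: 0.0
```

```bash
python3 - <<'E'
from h import *
c=cal("wrist"); im=vision.camera("wrist"); cv2.imwrite("pics/w1.png",im)
u=np.array([.9323,-.3618,0]);v=np.array([.3618,.9323,0]);o=np.array([555.6,62.3,0])
np.savez("w1.npz",K=c[0],r=c[1],t=c[2])
pts=dict(post_top=o+45*u+[0,0,133],axis=o+[0,0,22.5],slot=o-80*u+[0,0,22.5],tab=o-208*v+[0,0,70])
for k,p in pts.items(): print(k,p,w2px("wrist",p,c))
E
```

```text
post_top [597.5535  46.019  133.    ] [[311.21264517 240.44958662]]
axis [555.6  62.3  22.5] [[310.89753971 247.16300392]]
slot [481.016  91.244  22.5  ] [[310.31598819 313.24330633]]
tab [ 480.3456 -131.6184   70.    ] [[532.24161749 266.12693405]]
```

View pics/w1.png

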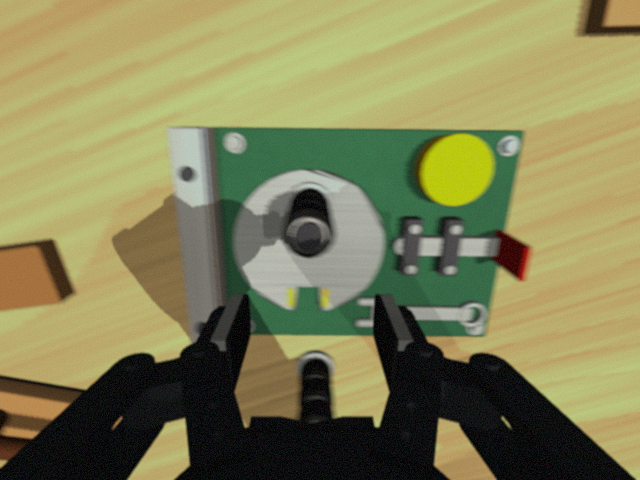

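The wrist view shows the post top at (309,234), the slot between yellow marks at (292,298) and (324,298), the tab top edge near (529,262), and the plate's right-hand corners at (523,131) and (487,336). I'll refine the unit's pose from these.

```bash
python3 - <<'E'
from h import *
d=np.load("w1.npz");c=(d["K"],d["r"],d["t"])
im=cv2.imread("pics/w1.png");hsv=cv2.cvtColor(im,cv2.COLOR_BGR2HSV)
m=cv2.inRange(hsv,(60,80,30),(90,255,200));m[:, :200]=0
m=cv2.morphologyEx(m,cv2.MORPH_OPEN,np.ones((3,3)))
W=px2w("wrist",np.argwhere(m)[:,::-1],10,c)[:,:2].astype(np.float32); r=cv2.minAreaRect(W); b=cv2.boxPoints(r);print(r,b.tolist())
y=cv2.inRange(hsv,(22,100,80),(35,255,255)); 
for nm,a in(("L",(280,304)),("R",(312,336))):
    yy=np.argwhere(y[280:315,a[0]:a[1]])[:,::-1]+[a[0],280]; print(nm,len(yy),px2w("wrist",yy.mean(0),22.5,c))
print("post",px2w("wrist",[309,234],133,c),"tab",px2w("wrist",[529,262],70,c))
E
```

```text
((537.6697998046875, 9.453628540039062), (304.3472900390625, 235.46665954589844), 68.68722534179688) [[372.6793518066406, -89.52166748046875], [592.04248046875, -175.1041259765625], [702.6602783203125, 108.42892456054688], [483.297119140625, 194.01138305664062]]
L 111 [[507.79140726 104.30004884  22.5       ]]
R 126 [[494.46861412  69.80269087  22.5       ]]
post [[602.71077673  45.77420597 133.        ]] tab [[ 485.62240378 -129.4792489    70.        ]]
```

drive_tool --pt "0.35 0.1 -1" --pt "0 0 -2" --pt "0 0 -2" --pt "0 0 -2" --pt "0 0 -2" --pt "0 0 -2" --pt "0 0 -2" --pt "0 0 -1.5" --pt "0 0 -1.3" --pt "0 0 0" --yaw '[0, 0, 0, 0, 0, 0, 0, 0, 0, 0]'

```text
clock: 3.15
tcp_pos: [598.9, 43.7, 71.2]
eef_rot: [[0.935, -0.354, -0.004], [-0.354, -0.935, -0.001], [-0.003, 0.002, -1.0]]
ft_force: [0.9, -0.9, 0.5]
grip_width: 55.7
grasp_force: 0.0
```

drive_tool --pt "0 0.1 0" --pt "0 0 0" --pt "0.115 0.335 0" --pt "0.09 0.34 0" --pt "0.06 0.35 0" --pt "0.035 0.35 0" --pt "0.005 0.355 0" --pt "-0.02 0.355 0" --pt "-0.05 0.35 0" --pt "-0.075 0.345 0" --pt "-0.105 0.34 0" --pt "-0.13 0.33 0" --pt "-0.155 0.315 0" --pt "-0.18 0.305 0" --pt "-0.205 0.29 0" --pt "-0.225 0.27 0" --pt "-0.245 0.255 0" --pt "-0.265 0.235 0" --pt "-0.28 0.21 0" --pt "-0.3 0.19 0" --yaw '[0, 0, 4.5, 4.5, 4.5, 4.5, 4.5, 4.5, 4.5, 4.5, 4.5, 4.5, 4.5, 4.5, 4.5, 4.5, 4.5, 4.5, 4.5, 4.5]' --jaw -0.05

```text
clock: 5.15
tcp_pos: [583.2, 99.7, 74.2]
eef_rot: [[0.494, 0.87, 0.004], [0.87, -0.494, -0.001], [0.001, 0.004, -1.0]]
ft_force: [6.5, -3.2, -4.3]
grip_width: 44.7
grasp_force: 3.0
```

drive_tool --pt "-0.29 0.17 0" --pt "-0.305 0.15 0" --pt "-0.315 0.13 0" --pt "0 0 0" --pt "0 0 0" --yaw '[3, 3, 3, 0, 0]'

```text
clock: 5.65
tcp_pos: [573.5, 105.3, 74.2]
eef_rot: [[0.355, 0.935, 0.002], [0.935, -0.355, -0.0], [0.001, 0.002, -1.0]]
ft_force: [4.0, -0.8, 0.7]
grip_width: 44.6
grasp_force: 2.0
```

```bash
python3 - <<'E'
from h import *
c=cal("wrist"); np.savez("w2.npz",K=c[0],r=c[1],t=c[2]); w=vision.camera("wrist"); t=vision.camera("top"); cv2.imwrite("pics/w2.png",w); cv2.imwrite("pics/t2.png",t)
cv2.imwrite("pics/v2.png",np.hstack([cv2.resize(w,(440,330)),cv2.resize(t[180:320,220:370],(354,330),interpolation=cv2.INTER_CUBIC)]))
s=manip.sense(); print(s["tcp_pos"],s["ft_force"])
E
```

```text
[573.40968939 105.26859184  74.12766484] [ 4.77714595 -1.58640235  1.63198208]
```

View pics/v2.png

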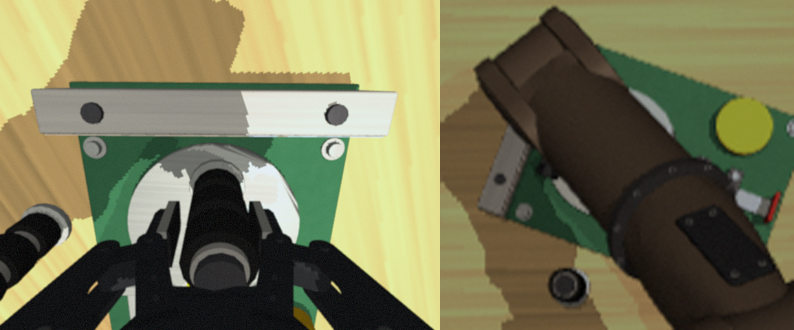

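drive_tool --pt "0 0 0" --pt "0 0 0" --pt "0 0 1" --pt "0 0 2" --pt "0 0 2" --pt "0 0 2" --pt "0 0 2" --pt "0 0 2" --pt "0 0 2" --pt "0 0 2" --pt "0 0 1" --pt "0 0 0" --pt "0 0 0" --yaw '[0, 0, 0, 0, 0, 0, 0, 0, 0, 0, 0, 0, 0]' --jaw -0.35

```text
clock: 7.05
tcp_pos: [571.8, 105.5, 232.8]
eef_rot: [[0.353, 0.936, -0.001], [0.936, -0.353, -0.0], [-0.0, -0.0, -1.0]]
ft_force: [-0.6, -0.1, -0.2]
grip_width: 57.8
grasp_force: 0.0
```

```bash
python3 - <<'E'
from h import *
c=cal("wrist"); np.savez("w3.npz",K=c[0],r=c[1],t=c[2]); w=vision.camera("wrist"); cv2.imwrite("pics/w3.png",w)
print(manip.sense()["tcp_pos"])
hsv=cv2.cvtColor(w,cv2.COLOR_BGR2HSV); y=cv2.inRange(hsv,(22,100,80),(35,255,255))
n,l,s,ce=cv2.connectedComponentsWithStats(y)
for i in range(1,n):
    if 20<s[i,4]<400: print(s[i],ce[i],px2w("wrist",ce[i],22.5,c))
E
```

```text
[571.60777781 105.35616923 232.34741737]
[377   0  10  20  65] [381.41538462   8.26153846] [[691.1694389  249.09245724  22.5       ]]
[382  20  13  24  65] [387.52307692  30.72307692] [[691.19190266 230.65351602  22.5       ]]
[625  21  11  15  22] [630.81818182  28.81818182] [[893.46661276 156.12139119  22.5       ]]
[117  95   8  10  21] [120.9047619  98.9047619] [[440.5668819  264.74365992  22.5       ]]
[395 111  28   4  40] [408.575 112.775] [[690.16151121 157.74878519  22.5       ]]
[170 187  23  48  94] [177.65957447 209.80851064] [[440.79997327 150.48721401  22.5       ]]
[184 200  13  25  57] [189.77192982 210.85964912] [[452.03696636 145.06832514  22.5       ]]
[ 92 247  40  29 125] [111.368 260.672] [[346.9670855  125.18259474  22.5       ]]
[507 252   6  11  23] [509.86956522 257.47826087] [[752.96524921 -23.43671258  22.5       ]]
[289 289   6  18 102] [291.51960784 297.66666667] [[513.72504892  14.56546277  22.5       ]]
[322 292   8  17  96] [325.48958333 300.0625    ] [[548.53529397  -1.74248789  22.5       ]]
[504 296   6  14  30] [506.13333333 302.8       ] [[738.83
[... 668 characters left out ...]
110.33365195   22.5       ]]
[247 399  31  18 367] [261.19891008 408.14713896] [[ 420.03843746 -117.31391413   22.5       ]]
[277 400  20  20 254] [287.72440945 408.53543307] [[ 451.30152894 -129.71171396   22.5       ]]
[235 402  15  26 136] [241.79411765 416.91176471] [[ 391.20391374 -121.550279     22.5       ]]
[173 419  13  26 152] [180.36184211 428.83552632] [[ 308.4218272  -111.45911142   22.5       ]]
[506 419   8   9  23] [509.39130435 422.86956522] [[ 710.14825186 -251.68529268   22.5       ]]
[158 429  23  40 150] [169.54       448.34666667] [[ 279.52352465 -136.23110349   22.5       ]]
[125 474   9   6  35] [128.77142857 477.22857143] [[ 202.29675272 -163.11463664   22.5       ]]
```

View pics/w3.png

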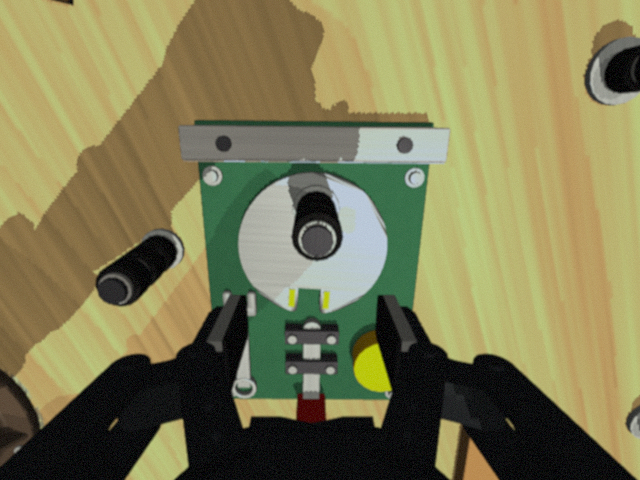

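The slot marks are at (291.5,297.7) and (325.5,300), and the bar nose is at (312,325). The disc therefore still needs about 4° more counter-clockwise, so I'll re-cage the post and push about 3 mm further.

drive_tool --pt "0 0 -1" --pt "0 0 -2" --pt "0 0 -2" --pt "0 0 -2" --pt "0 0 -2" --pt "0 0 -2" --pt "0 0 -2" --pt "0 0 -2" --pt "0 0 -1" --pt "0 0 0" --yaw '[0, 0, 0, 0, 0, 0, 0, 0, 0, 0]'

```text
clock: 8.1
tcp_pos: [570.7, 105.3, 71.2]
eef_rot: [[0.353, 0.936, -0.004], [0.936, -0.353, -0.001], [-0.002, -0.003, -1.0]]
ft_force: [0.5, -0.0, 0.2]
grip_width: 57.4
grasp_force: 0.0
```

drive_tool --pt "0 0 0" --pt "0 0 0" --pt "0 0 0" --pt "-0.15 0.05 0" --pt "-0.15 0.06 0" --pt "0 0 0" --pt "0 0 0" --yaw '[0, 0, 0, 0, 0, 0, 0]' --jaw -0.05

```text
clock: 8.8
tcp_pos: [570.5, 106.6, 74.2]
eef_rot: [[0.354, 0.935, 0.003], [0.935, -0.354, 0.0], [0.001, 0.002, -1.0]]
ft_force: [4.5, -1.3, 4.2]
grip_width: 45.0
grasp_force: 2.5
```

drive_tool --pt "0 0 0" --pt "0 0 0" --pt "0 0 1" --pt "0 0 2" --pt "0 0 2" --pt "0 0 2" --pt "0 0 2" --pt "0 0 2" --pt "0 0 2" --pt "0 0 2" --pt "0 0 1" --pt "0 0 0" --pt "0 0 0" --yaw '[0, 0, 0, 0, 0, 0, 0, 0, 0, 0, 0, 0, 0]' --jaw -0.35

```text
clock: 10.1
tcp_pos: [568.8, 106.6, 232.7]
eef_rot: [[0.353, 0.936, -0.001], [0.936, -0.353, -0.0], [-0.001, -0.001, -1.0]]
ft_force: [-0.1, -0.4, -0.5]
grip_width: 57.5
grasp_force: 0.0
```

```bash
cat > meas.py <<'E'
from h import *
import sys
c=cal("wrist"); w=vision.camera("wrist"); cv2.imwrite(f"pics/{sys.argv[1]}.png",w)
print(manip.sense()["tcp_pos"])
hsv=cv2.cvtColor(w,cv2.COLOR_BGR2HSV); y=cv2.inRange(hsv,(22,100,80),(35,255,255))
n,l,s,ce=cv2.connectedComponentsWithStats(y); P=[]
for i in range(1,n):
    if 40<s[i,4]<300 and 280<ce[i][0]<345 and 280<ce[i][1]<320: P.append(px2w("wrist",ce[i],22.5,c)[0]); print(ce[i],P[-1])
P.sort(key=lambda p:p[0]); d=P[1]-P[0]; print("line angle +21.2:",np.degrees(np.arctan2(d[1],d[0]))+21.2, "mid",(P[0]+P[1])/2)
cv2.imwrite(f"pics/{sys.argv[1]}c.png",cv2.resize(w[110:410,180:460],None,fx=2,fy=2,interpolation=cv2.INTER_CUBIC))
E
python3 meas.py w4
```

```text
[568.61515479 106.4620264  232.33515292]
[298.39795918 299.26530612] [517.21370173  11.03434074  22.5       ]
[332.47524752 298.92079208] [553.3651288   -2.08340956  22.5       ]
line angle +21.2: 1.2564098222173747 mid [535.28941526   4.47546559  22.5       ]
```

View pics/w4c.png

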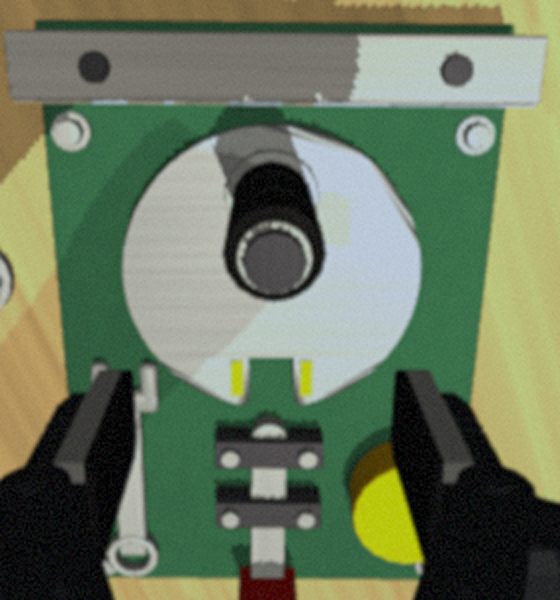

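The slot marks now sit centred on the bar and the tilt is about 1° or less, so the disc is aligned. Next I'll shut the fingers, go behind the red tab and descend.

drive_tool --pt "-0.85 -2.34 0" --pt "-0.85 -2.34 0" --pt "-0.85 -2.34 0" --pt "-0.85 -2.34 0" --pt "-0.85 -2.34 0" --pt "-0.85 -2.34 0" --pt "-0.85 -2.34 0" --pt "-0.85 -2.34 0" --pt "-0.85 -2.34 0" --pt "-0.85 -2.34 0" --pt "-0.85 -2.34 0" --pt "-0.85 -2.34 0" --pt "0 0 0" --yaw '[0, 0, 0, 0, 0, 0, 0, 0, 0, 0, 0, 0, 0]' --jaw 1

```text
clock: 11.45
tcp_pos: [465.1, -177.7, 231.9]
eef_rot: [[0.358, 0.934, -0.003], [0.934, -0.358, -0.001], [-0.002, -0.003, -1.0]]
ft_force: [0.0, -0.4, -0.2]
grip_width: 0.0
grasp_force: 0.0
```

drive_tool --pt "0 0 -1" --pt "0 0 -2" --pt "0 0 -2" --pt "0 0 -2" --pt "0 0 -2" --pt "0 0 -2" --pt "0 0 -2" --pt "0 0 -2" --pt "0 0 -2" --pt "0 0 -1" --pt "0 0 -1" --pt "0 0 0" --pt "0 0 0" --yaw '[0, 0, 0, 0, 0, 0, 0, 0, 0, 0, 0, 0, 0]'

```text
clock: 12.75
tcp_pos: [467.5, -173.8, 43.6]
eef_rot: [[0.353, 0.936, 0.0], [0.936, -0.353, 0.0], [0.0, 0.0, -1.0]]
ft_force: [-0.4, 0.8, 0.3]
grip_width: -0.1
grasp_force: 0.0
```

```bash
python3 - <<'E'
from h import *
w=vision.camera("wrist"); cv2.imwrite("pics/w5.png",w); print(manip.sense()["tcp_pos"])
E
```

```text
[ 467.71433592 -173.97183327   43.86802392]
```

View pics/w5.png

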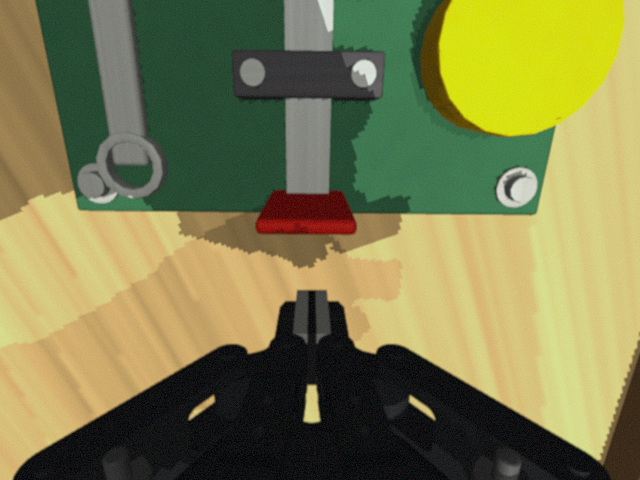

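The tab is at (306,225), centred about 2 mm to the left of the fingers at (312,300). I'll correct that and push.

drive_tool --pt "-0.19 0.07 0" --pt "0.18 0.465 0" --pt "0.18 0.465 0" --pt "0.18 0.465 0" --pt "0.18 0.465 0" --pt "0.18 0.465 0" --pt "0.145 0.373 0" --pt "0.145 0.373 0" --pt "0.145 0.373 0" --pt "0.145 0.373 0" --pt "0.145 0.373 0" --pt "0.145 0.373 0" --pt "0.145 0.373 0" --pt "0.145 0.373 0" --pt "0.145 0.373 0" --pt "0 0 0" --yaw '[0, 0, 0, 0, 0, 0, 0, 0, 0, 0, 0, 0, 0, 0, 0, 0]'

```text
clock: 14.4
tcp_pos: [487.7, -115.6, 43.3]
eef_rot: [[0.352, 0.936, 0.0], [0.936, -0.352, 0.001], [0.001, 0.0, -1.0]]
ft_force: [0.4, 0.5, -0.2]
grip_width: 0.2
grasp_force: 0.0
```

drive_tool --pt "0.11 0.28 0" --pt "0.11 0.28 0" --pt "0.11 0.28 0" --yaw '[0, 0, 0]'

```text
clock: 14.7
tcp_pos: [490.6, -108.1, 43.3]
eef_rot: [[0.353, 0.936, -0.0], [0.936, -0.353, -0.0], [-0.0, -0.0, -1.0]]
ft_force: [-2.1, -2.1, 0.7]
grip_width: 0.2
grasp_force: 1.6
```

```bash
python3 - <<'E'
from h import *
w=vision.camera("wrist"); cv2.imwrite("pics/w6.png",w); s=manip.sense();print(s["tcp_pos"],s["ft_force"])
E
```

```text
[ 490.84844415 -107.48378124   43.33067883] [ 0.08655607 -1.72574042 -0.41773517]
```

View pics/w6.png

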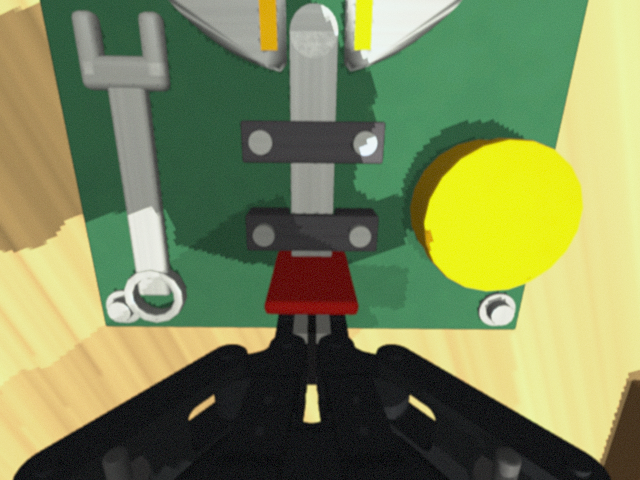

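The bar nose is well inside the slot at (313,20), with the tab still short of the keeper. I'll keep pushing until the force rises.

drive_tool --pt "0.11 0.28 0" --pt "0.11 0.28 0" --pt "0.07 0.19 0" --pt "0 0 0" --yaw '[0, 0, 0, 0]'

```text
clock: 15.15
tcp_pos: [491.5, -105.7, 43.3]
eef_rot: [[0.357, 0.934, -0.004], [0.934, -0.357, -0.006], [-0.007, -0.002, -1.0]]
ft_force: [-6.8, -18.5, 10.1]
grip_width: -0.2
grasp_force: 10.1
```

drive_tool --pt "0.07 0.19 0" --pt "0.07 0.19 0" --pt "0 0 0" --yaw '[0, 0, 0]'

```text
clock: 15.45
tcp_pos: [491.4, -105.6, 43.3]
eef_rot: [[0.36, 0.933, -0.007], [0.933, -0.36, -0.01], [-0.012, -0.003, -1.0]]
ft_force: [-12.0, -29.8, 16.4]
grip_width: -0.3
grasp_force: 16.2
```

The bar has hit a hard stop at 32 N with the TCP about 180 mm from the axis, which is where the end stop should be. I'll back off and check.

drive_tool --pt "-0.18 -0.465 0" --pt "-0.36 -0.93 0" --pt "-0.36 -0.93 0" --pt "-0.36 -0.93 0" --pt "-0.36 -0.93 0" --pt "-0.36 -0.93 0" --pt "0 0 2" --pt "0 0 3" --pt "0 0 3" --pt "0 0 3" --pt "0 0 3" --pt "0 0 3" --pt "0 0 0" --yaw '[0, 0, 0, 0, 0, 0, 0, 0, 0, 0, 0, 0, 0]'

```text
clock: 16.75
tcp_pos: [477.2, -148.5, 217.1]
eef_rot: [[0.353, 0.936, 0.006], [0.936, -0.353, -0.002], [0.0, 0.007, -1.0]]
ft_force: [0.4, 1.0, -0.3]
grip_width: 0.1
grasp_force: 0.0
```

```bash
python3 - <<'E'
from h import *
w=vision.camera("wrist"); cv2.imwrite("pics/w7.png",w); s=manip.sense();print(s["clock"],s["tcp_pos"],s["ft_force"])
E
```

```text
16.8 [ 476.18347427 -148.55039044  215.08611165] [-0.62590516 -0.47320183 -0.56494723]
```

View pics/w7.png

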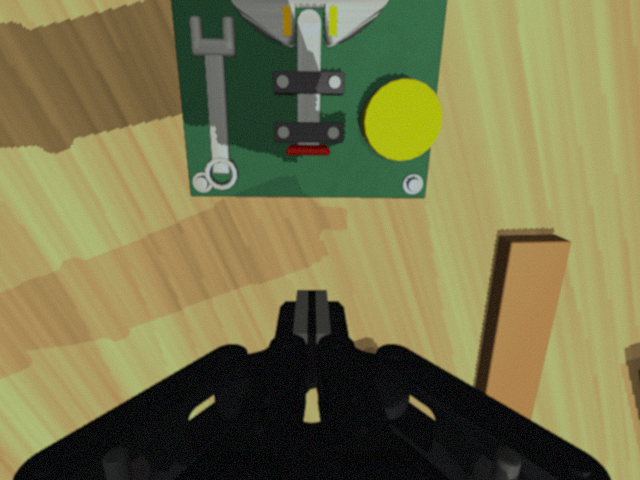

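The tab at (308,150) is up against the keeper, the nose is deep in the slot at (309,10), and the wrench and tin look undisturbed. Handing in.

```bash
python3 -c "
from plant import manip
print(manip.finish_job())"
```

```text
the job is handed in; nothing more can be done
None
```

I turned the disc until the slot lined up with the lock bar, pushed the bar in to its end stop (about 32 N), and handed the job in at about 17 s with the hand clear; the system gave no verdict back.

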